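# Reset the tripped breaker on the pump test board

## Robot

A 6-joint arm with a two-finger parallel gripper is mounted at the origin on a cart in front of the work surface, level with it; the furniture and walls round the work are solid. World frame = base frame: x ahead of the robot, y to its left, z up, the work surface at z = 0. Lengths are in mm, angles in rad, forces in N, time in s.
With the tool pointing down it reaches from about 350 to 975 mm from the base axis. Payload 7.1 kg.
Tool frame: the origin (TCP) lies midway between the tips of the shut fingers; the grasp point (between the pads) lies 19 mm behind it (ctrl.grasp_offset is the distance from the TCP to the grasp point, in mm); z points along the fingers, y is the line along which they close (so a half turn about z gives the same grasp; the last joint's range is limited). The gripper opens to 88 mm and grips with 3 to 60 N. Pads are 20 mm wide; open, the fingers measure 115 mm over their backs; the gripper's body (75 mm by 178 mm) begins 61 mm behind the grasp point.
Start: joints at [-1.151, 0.423, 1.63, -0, 1.089, -0.019], TCP at [265.548, -565.764, 222.675] pointing down, gripper open.
Joint ranges: [-3, 3], [-0.9, 2.11], [0.09, 2.58], [-1.31, 4.45], [0.11, 2.69], [-2.54, 2.54]. Speed limits (rad/s): [2.39, 2.39, 3.01, 3.14, 3.14, 3.14].

## Interface

Orientations are given as a rotation vector (axis times angle).
In Python, from workcell import ctrl gives the robot as it stands. The module is installed in compiled form; this text tells all that it offers.
- The arm moves only by the tool servo_tool, never from a script. Its argument "rows" is a list of rows, each a list of 7 numbers: the turn, a rotation vector about the tool's x, y, z as a fraction of full scale, then the shift along the tool's x, y, z as a fraction of full scale, then the finger opening in mm, from 0 to 87.8. A call has 1 to 10 rows; each row is the pose to reach, as a shift and turn from the pose commanded when the call began, along the tool's axes at that moment; what a row does not reach only later rows make up. Full scale, the value 1, is 20 cm for a shift and 1.5 rad for a turn. A row lasts 1/8 s, in which the tool goes at most 62.5 mm and 10.7 degrees, less where a joint would pass 70% of its speed; a pose out of reach is approached as far as the arm can. A call with a number of a shift or a turn outside -1 to 1 is refused whole. A call with a gripper value outside its range is refused whole. The fingers move at their own pace and stop on an object; the grip force is fixed at half the most. Time passes only in rows, so rows that repeat a pose let the fingers close. It gives the time, the measured TCP pose, the force, the opening and the grip force at its end, in the units of the state.
- ctrl.get_obs(): the state, without advancing time (a new reading comes with each control period).
- ctrl.get_image(name): name is "side" or "top" or "wrist"; returns (picture, depth): 420x560x3 uint8, red, green, blue; 420x560 float32, mm along the optical axis (not along the pixel's ray), 0 where there is no reading.
- ctrl.camera_info(name): a dict with "intrinsics" (3x3 intrinsics, pixels), "k1" (the pictures are not rectified: a ray, as slopes to the right and down, at radius r is drawn at 1 + k1 r^2 times it, then the intrinsics apply), "R" (3x3) and "t" (3): a world point X has camera coordinates R X + t. Camera axes: x right, y down, z forward; pixel columns grow to the right and rows downward; lengths in mm; the calibration is good to about 2 mm. A picture is of the moment at which its call begins: read the wrist's pose just before it. camera_info takes no time and is no camera call; for the wrist camera it gives the pose at the moment of the call.
- ctrl.close_job(): hands the job in; it is judged then, once.
The state is a dict: "t": time; "qpos": joint angles; "qvel": joint speeds; "joint_torque": joint torques, N m; "ee_pos": TCP position; "orientation": TCP orientation; "ft_force": force on the tool from outside, world axes, zero at the start; "moment": the same for the moment, N m; "width": finger opening in mm; "grasp_force": force on a finger pad.
Only numpy, scipy, OpenCV 4.12 (cv2) and the standard library are available. Lean on these libraries where they do the work, as an engineer would, in place of code of your own. Each camera call takes 0.05 s, during which the arm holds its last target. There are 200 camera calls.

## Task

While the pump was on test, one of the three breakers on the grey board on the bench tripped: its lever stands about half-way, neither off nor on. Reset it: push that lever fully off (towards the robot's side of the bench) as far as it goes, then throw it fully on (away from the robot) and let go, and leave the levers of the other two breakers, one on and one off, as they are.

Things in the scene. Friction and masses are not known exactly. Their poses are not given: they have to be found in the camera images.
- tripped_lever (a joint): lever of the tripped breaker: black paddle 22 mm wide, 9 mm thick (12 mm at the round tip), 60 mm from pivot to tip. Hinge angle q in rad: 0 = fully off (leaning 0.6 rad towards the robot), 0.6 = upright, 1.2 = fully on (leaning 0.6 rad away); firm stops at both ends. Starts tripped, at 0.45 to 0.75. It stays where it is left; about 2 N at the tip moves it.
- tripped_pivot (a point): pivot of that lever, fixed: middle of the flat top of the breaker's grey housing, 90 mm above the bench. z up, x points from off to on (away from the robot, turned with the board by up to 0.25 rad), y is the hinge axis. The lever's tip is at x = 60 sin(q - 0.6), z = 60 cos(q - 0.6) mm. The housing is 66 mm along y, 112 along x (top 74 along x, 14 mm lower ledges at both ends).
- on_breaker_lever (a joint): lever of a like breaker that is on: 1.2 rad (same meaning). Leave it. The three breakers stand in a row along y, 105 mm apart, in any order, on a fixed grey plate 200 x 370 mm, its top 42 mm above the bench. Loose parts up to 45 mm high lie on the plate in front of the breakers.
- off_breaker_lever (a joint): lever of a like breaker in the same row that is off: 0 rad (same meaning of the values). Leave it.

How it is judged:
By the outcome, as a careful person would: the job done as asked, in the order asked, and still so for the second after the job is handed in, with the robot touching nothing.
It also fails if it takes over 35 s, if anything falls off the work surface, if the arm or the gripper's body presses on something with over 40 N, if the wrist force passes 120 N, or if a joint passes its speed limit or range.

## Working session

There is one attempt and no reset: what is moved stays moved. The work goes in short steps, Python scripts to look and compute and a tool call to move; the robot and the scene stay as the last step left them, time stands still between calls to the robot, and variables do not carry over. Pictures are saved under pics/ and viewed, at most 10 in all, crops included, and the job is handed in when it is done.

Besides the shell and the picture viewer there is one more tool, called after "Emit:" as a command line: name --pt "numbers of a row" for each row, then --argument value for the rest. servo_tool: Moves the arm, as the interface text tells. Its arguments: {"type":"object","properties":{"rows":{"type":"array","items":{"type":"array","items":{"type":"number"}}}},"required":["rows"]}

```bash
mkdir -p pics; cat > h.py <<'E'
import numpy as np, cv2
from workcell import ctrl
def snap(n,f):
    i=ctrl.camera_info(n); p,d=ctrl.get_image(n)
    cv2.imwrite(f'pics/{f}.png',p[:,:,::-1]); np.savez(f'pics/{f}.npz',p=p,d=d,K=i['intrinsics'],k=i['k1'],R=i['R'],t=i['t'])
def world(f,u,v,depth=None,z=None):
    a=np.load(f'pics/{f}.npz'); K=a['K']
    s=cv2.undistortPoints(np.array([[[u,v]]],float),K,np.array([float(a['k']),0,0,0])).ravel()
    r=np.array([s[0],s[1],1.])
    R,t=a['R'],a['t']
    if z is not None:
        c=-R.T@t; w=R.T@r; return c+w*(z-c[2])/w[2]
    if depth is None: depth=a['d'][int(round(v)),int(round(u))]
    return R.T@(r*depth-t)
E
python3 - <<'E'
from h import *
snap('top','top1'); snap('side','side1'); print(ctrl.get_obs())
E
```

```text
{'t': 0.1, 'qpos': array([-1.15096885e+00,  4.23737388e-01,  1.63054192e+00, -3.68024408e-05,
        1.08861228e+00, -1.90065025e-02]), 'qvel': array([ 0.00061653, -0.00076383, -0.00277802, -0.00245669, -0.0019677 ,
        0.0005671 ]), 'joint_torque': array([-1.55100338e-04, -5.45612133e+01, -2.74327415e+01,  6.44692685e-02,
        1.88122108e-02, -1.24675984e-05]), 'ee_pos': array([ 265.37358261, -565.35033504,  222.02446755]), 'orientation': array([-3.06502948e+00, -6.83551547e-01,  4.56171422e-04]), 'ft_force': array([-1.02674033, -0.34132441,  0.41100937]), 'moment': array([-0.03764116, -0.01337095,  0.00275218]), 'grasp_force': 0.0, 'width': 87.91513541451614}
```

View pics/top1.png

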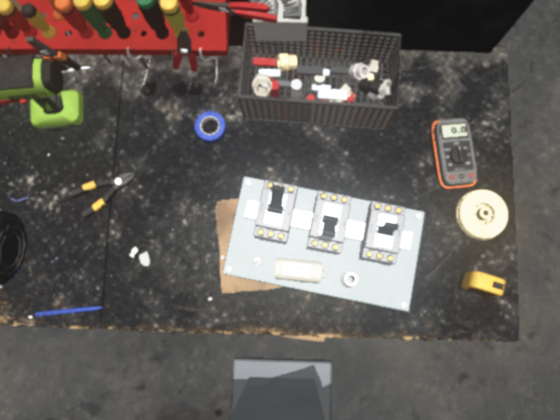

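View pics/side1.png

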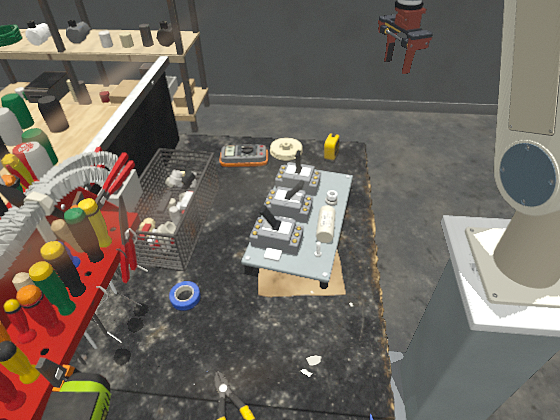

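Top view: left breaker (275,205) is on, the middle one (328,228) is off, and the right one (385,230) is upright, so that's the tripped one. The side view agrees. I'll enlarge it.

```bash
python3 - <<'E'
from h import *
a=np.load('pics/top1.npz'); c=a['p'][170:320,215:435,::-1]
cv2.imwrite('pics/crop1.png',cv2.resize(c,None,fx=3.6,fy=3.6,interpolation=cv2.INTER_CUBIC))
print(world('top1',280,10), a['R'].round(3),-a['R'].T@a['t'])
E
```

```text
[921.47719923   7.42679586 190.33035062] [[ 0.031 -0.999 -0.012]
 [-0.988 -0.028 -0.152]
 [ 0.152  0.017 -0.988]] [422.70130629 -27.16891751 980.29565069]
```

View pics/crop1.png

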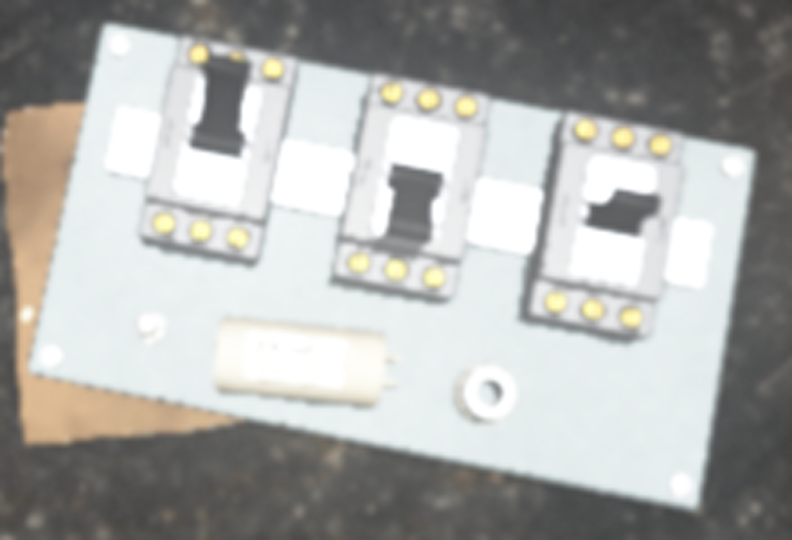

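```bash
python3 - <<'E'
from h import *
w=lambda u,v,z=None:world('top1',215+(u+.5)/3.6-.5,170+(v+.5)/3.6-.5,z=z)
C=[w(*c,z=42) for c in [(105,25),(755,150),(698,508),(35,372)]]
print(np.round(C,1)); 
for i,j in [(0,1),(3,2),(3,0),(2,1)]:
    d=C[j]-C[i]; print(np.hypot(*d[:2]),np.arctan2(d[1],d[0]))
for S in ([(585,130),(624,137),(660,145),(555,301),(593,309),(631,317)],[(391,93),(429,100),(466,107),(359,263),(396,270),(434,277)],[(199,54),(236,61),(273,68),(163,222),(200,230),(237,237)]):
    P=np.array([w(*s,z=80) for s in S]); d=P[:3].mean(0)-P[3:].mean(0)
    print(P.mean(0).round(1),np.arctan2(d[1],d[0]),np.hypot(*d[:2]), [w(*s)[2].round() for s in S])
for u,v in [(610,210),(635,215),(650,205),(600,265)]: print(w(u,v).round(1))
E
```

```text
[[ 645.5   74.9   42. ]
 [ 585.  -287.6   42. ]
 [ 389.3 -254.8   42. ]
 [ 451.4  104.5   42. ]]
367.5002396002046 -1.73630970359183
364.6326117908956 -1.7419457268475858
196.35336217249363 -0.15166092287651647
198.38964971044138 -0.1662872585494428
[ 537.4 -199.    80. ] -0.17116319699934407 92.87779171050978 [np.float64(80.0), np.float64(78.0), np.float64(77.0), np.float64(79.0), np.float64(81.0), np.float64(80.0)]
[554.8 -95.7  80. ] -0.16887765697050697 92.52642664326034 [np.float64(77.0), np.float64(78.0), np.float64(82.0), np.float64(77.0), np.float64(79.0), np.float64(79.0)]
[573.1   7.8  80. ] -0.17393170424006518 92.63818788527058 [np.float64(81.0), np.float64(141.0), np.float64(80.0), np.float64(81.0), np.float64(81.0), np.float64(77.0)]
[ 537.  -189.8  132.6]
[ 534.3 -201.3  137.2]
[ 537.5 -205.7  151.2]
[ 513.3 -191.8   95.4]
```

```bash
cat >> h.py <<'E'
from scipy.spatial.transform import Rotation as Ro
def go(p,Rt=None):
    o=ctrl.get_obs(); R0=Ro.from_rotvec(o['orientation'])
    s=R0.inv().apply(np.array(p)-o['ee_pos'])/200
    print('shift',s.round(4),'turn',(0 if Rt is None else ((R0.inv()*Rt).as_rotvec()/1.5).round(4)))
def board(x,y,z): # board coords about pivot
    c,s=np.cos(-.17),np.sin(-.17); return [537.5+c*x-s*y,-199+s*x+c*y,90+z]
def tgt(sgn=1):
    yx=sgn*np.array([np.cos(-.17),np.sin(-.17),0]); z=np.array([0,0,-1.]); return Ro.from_matrix(np.c_[np.cross(yx,z),yx,z])
E
python3 - <<'E'
from h import *
print(Ro.from_rotvec(ctrl.get_obs()['orientation']).as_matrix().round(3))
for s in (1,-1): go(board(0,0,120),tgt(s))
i=ctrl.camera_info('wrist'); print(-i['R'].T@i['t'],i['R'][2])
E
```

```text
[[ 0.905  0.425 -0.001]
 [ 0.425 -0.905  0.001]
 [-0.    -0.001 -1.   ]]
shift [ 2.01   -1.08    0.0615] turn [-8.000e-04 -4.000e-04 -6.413e-01]
shift [ 2.01   -1.08    0.0615] turn [-5.0000e-04  9.0000e-04  1.4531e+00]
[ 329.93373846 -535.47177225  385.49977991] [-0.23630096 -0.10989787 -0.96544514]
```

Emit:
servo_tool --pt "0 0 -0.1 0.17 -0.09 0.0 80" --pt "0 0 -0.21 0.34 -0.18 0.0 80" --pt "0 0 -0.32 0.5 -0.27 0.0 80" --pt "0 0 -0.43 0.67 -0.36 0.0 80" --pt "0 0 -0.54 0.84 -0.45 0 80" --pt "0 0 -0.64 1 -0.54 0 80"

```text
t: 0.85
ee_pos: [401.2, -381.8, 222.4]
orientation: [-2.398, -2.028, 0.0]
ft_force: [-0.3, 0.9, 0.5]
width: 79.9
grasp_force: 0.0
```

```bash
python3 - <<'E'
from h import *
o=ctrl.get_obs();print(o['ee_pos'],o['t'],o['qpos'])
go(board(0,0,120),tgt(1))
E
```

```text
[ 401.21865229 -381.79344613  222.40263978] 0.85 [-7.82086967e-01  3.19905355e-01  1.78852047e+00  8.65330606e-06
  1.03371947e+00 -6.15255666e-01]
shift [1.0144 0.5202 0.0621] turn [-0.0003 -0.0002  0.0021]
```

Emit:
servo_tool --pt "0 0 0 0.2 0.1 0.0 80" --pt "0 0 0 0.4 0.2 0.0 80" --pt "0 0 0 0.6 0.31 0.0 80" --pt "0 0 0 0.8 0.42 0.0 80" --pt "0 0 0 1 0.52 0 80" --pt "0 0 0 1 0.52 0 80"

```text
t: 1.6
ee_pos: [538.5, -201.6, 222.3]
orientation: [-2.4, -2.026, -0.0]
ft_force: [0.0, -0.1, -1.0]
width: 80.1
grasp_force: 0.0
```

```bash
python3 - <<'E'
from h import *
snap('wrist','w1'); o=ctrl.get_obs();print(o['ee_pos'],o['t'])
a=np.load('pics/w1.npz')
for p in [(0,0,0),(0,0,60),(37,33,0),(-37,33,0),(37,-33,0),(-37,-33,0)]:
    q=cv2.projectPoints(np.array([board(*p)]),cv2.Rodrigues(a['R'])[0],a['t'],a['K'],np.array([float(a['k']),0,0,0]))[0].ravel(); print(p,q.round())
go(board(0,0,25),tgt(1))
E
```

```text
[ 537.61822016 -202.76437934  222.26673927] 1.65
(0, 0, 0) [275. 198.]
(0, 0, 60) [274. 215.]
(37, 33, 0) [314. 164.]
(-37, 33, 0) [236. 164.]
(37, -33, 0) [312. 230.]
(-37, -33, 0) [238. 230.]
shift [ 0.0185 -0.0033  0.5363] turn [-0.0006  0.      0.0004]
```

View pics/w1.png

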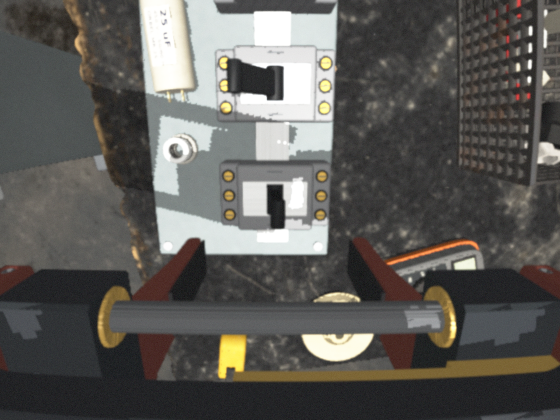

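The wrist view shows the tripped lever at (276,200), where the estimate projects (275,198). The finger tips straddle it, so I'll descend.

Emit:
servo_tool --pt "0 0 0 0.02 0 0.15 80" --pt "0 0 0 0.02 0 0.3 80" --pt "0 0 0 0.02 0 0.45 80" --pt "0 0 0 0.02 0 0.535 80" --pt "0 0 0 0.02 0 0.535 80" --pt "0 0 0 0.02 0 0.535 80"

```text
t: 2.4
ee_pos: [538.6, -200.5, 116.6]
orientation: [2.404, 2.021, 0.001]
ft_force: [-0.3, 0.3, 1.1]
width: 80.2
grasp_force: 0.0
```

```bash
python3 - <<'E'
from h import *
go(board(0,0,25),tgt(1)); go(board(-52,0,25)); go(board(52,0,25))
E
```

```text
shift [ 0.0062 -0.0066  0.0079] turn [ 0.0009  0.0002 -0.0016]
shift [ 0.0056 -0.2666  0.0075] turn 0
shift [0.0068 0.2534 0.0082] turn 0
```

Emit:
servo_tool --pt "0 0 0 0 -0.06 0 80" --pt "0 0 0 0 -0.12 0 80" --pt "0 0 0 0 -0.17 0 80" --pt "0 0 0 0 -0.21 0 80" --pt "0 0 0 0 -0.23 0 80" --pt "0 0 0 0 -0.24 0 80" --pt "0 0 0 0 -0.25 0 80" --pt "0 0 0 0 -0.25 0 80"

```text
t: 3.4
ee_pos: [488.7, -191.3, 115.6]
orientation: [-2.404, -2.022, 0.0]
ft_force: [2.8, -0.9, 0.8]
width: 79.8
grasp_force: 1.3
```

Emit:
servo_tool --pt "0 0 0 0 -0.005 0 80" --pt "0 0 0 0 -0.01 0 80" --pt "0 0 0 0 -0.015 0 80" --pt "0 0 0 0 -0.015 0 80"

```text
t: 3.9
ee_pos: [485.7, -190.7, 115.6]
orientation: [-2.404, -2.022, 0.0]
ft_force: [2.6, -0.7, 0.4]
width: 80.0
grasp_force: 1.2
```

Emit:
servo_tool --pt "0 0 0 0 -0.007 0 80" --pt "0 0 0 0 -0.014 0 80" --pt "0 0 0 0 -0.02 0 80" --pt "0 0 0 0 -0.02 0 80"

```text
t: 4.4
ee_pos: [484.4, -190.8, 116.6]
orientation: [2.4, 2.019, 0.005]
ft_force: [9.3, -1.0, -0.8]
width: 80.1
grasp_force: 3.7
```

Emit:
servo_tool --pt "0 0 0 0 -0.005 0 80" --pt "0 0 0 0 -0.01 0 80" --pt "0 0 0 0 -0.01 0 80"

```text
t: 4.78
ee_pos: [483.9, -190.9, 117.0]
orientation: [2.399, 2.017, 0.007]
ft_force: [12.2, -1.4, -0.6]
width: 79.7
grasp_force: 4.9
```

```bash
python3 - <<'E'
from h import *
snap('top','top2');snap('side','side2')
a=np.load('pics/top2.npz')['p'][170:280,230:430,::-1];b=np.load('pics/side2.npz')['p'][130:240,200:400,::-1]
cv2.imwrite('pics/c2.png',cv2.resize(np.vstack([a,b]),None,fx=2.7,fy=2.7,interpolation=cv2.INTER_CUBIC))
o=ctrl.get_obs();print(o['ft_force'],o['ee_pos']); go(board(52,0,25),tgt(1))
E
```

```text
[11.95194713 -1.29612964 -0.33494555] [ 483.8899715  -190.95628988  117.07027797]
shift [0.0069 0.5309 0.0149] turn [ 0.0057  0.0009 -0.0015]
```

View pics/c2.png

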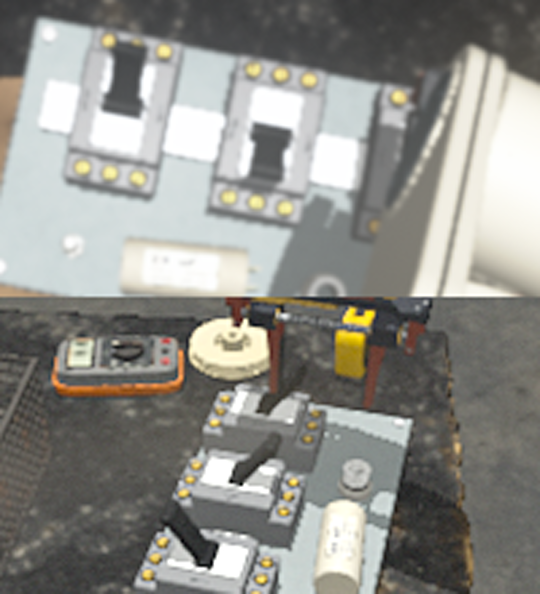

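The side view (290,385) shows the tripped lever parallel to the middle one that is off. The force rose to 12 N against the stop, so it is fully off. Next I'll throw it on.

Emit:
servo_tool --pt "0 0 0 0 0.08 0 80" --pt "0 0 0 0 0.16 0 80" --pt "0 0 0 0 0.24 0 80" --pt "0 0 0 0 0.32 0 80" --pt "0 0 0 0 0.4 0 80" --pt "0 0 0 0 0.47 0 80" --pt "0 0 0 0 0.51 0 80" --pt "0 0 0 0 0.53 0 80" --pt "0 0 0 0 0.54 0 80" --pt "0 0 0 0 0.54 0 80"

```text
t: 6.12
ee_pos: [586.4, -208.2, 115.6]
orientation: [2.404, 2.022, 0.0]
ft_force: [-3.3, 1.2, -1.4]
width: 79.7
grasp_force: 1.1
```

Emit:
servo_tool --pt "0 0 0 0 0.007 0 80" --pt "0 0 0 0 0.014 0 80" --pt "0 0 0 0 0.02 0 80" --pt "0 0 0 0 0.02 0 80"

```text
t: 6.62
ee_pos: [588.8, -208.6, 115.5]
orientation: [-2.402, -2.021, 0.003]
ft_force: [-8.5, 1.0, 3.4]
width: 80.2
grasp_force: 4.1
```

Emit:
servo_tool --pt "0 0 0 0 0.007 0 80" --pt "0 0 0 0 0.014 0 80" --pt "0 0 0 0 0.02 0 80" --pt "0 0 0 0 0.02 0 80"

```text
t: 7.12
ee_pos: [589.2, -208.6, 114.9]
orientation: [-2.397, -2.017, 0.01]
ft_force: [-18.0, 2.4, 9.2]
width: 80.1
grasp_force: 10.1
```

That is the stop: 18 N with almost no motion. I'll back off, lift and move aside.

Emit:
servo_tool --pt "0 0 0 0 -0.05 0 80" --pt "0 0 0 0 -0.1 0 80" --pt "0 0 0 0 -0.1 0 80" --pt "0 0 0 0 -0.1 -0.15 80" --pt "0 0 0 0 -0.1 -0.35 80" --pt "0 0 0 0 -0.1 -0.55 80" --pt "0 0 0 0 -0.1 -0.65 80" --pt "0 0 0 -0.3 -0.2 -0.65 80" --pt "0 0 0 -0.6 -0.4 -0.65 80" --pt "0 0 0 -0.9 -0.6 -0.65 80"

```text
t: 8.38
ee_pos: [458.5, -353.5, 246.2]
orientation: [2.402, 2.022, 0.001]
ft_force: [0.1, -1.3, -0.0]
width: 80.2
grasp_force: 0.0
```

```bash
python3 - <<'E'
from h import *
snap('top','top3');snap('side','side3')
a=np.load('pics/top3.npz')['p'][170:280,230:430,::-1];b=np.load('pics/side3.npz')['p'][130:240,200:400,::-1]
cv2.imwrite('pics/c3.png',cv2.resize(np.vstack([a,b]),None,fx=2.7,fy=2.7,interpolation=cv2.INTER_CUBIC))
o=ctrl.get_obs();print(o['ft_force'],o['ee_pos'],o['t'])
E
```

```text
[-0.16325877 -0.48393894 -0.81209187] [ 455.98742787 -355.76631468  246.08113087] 8.475
```

View pics/c3.png

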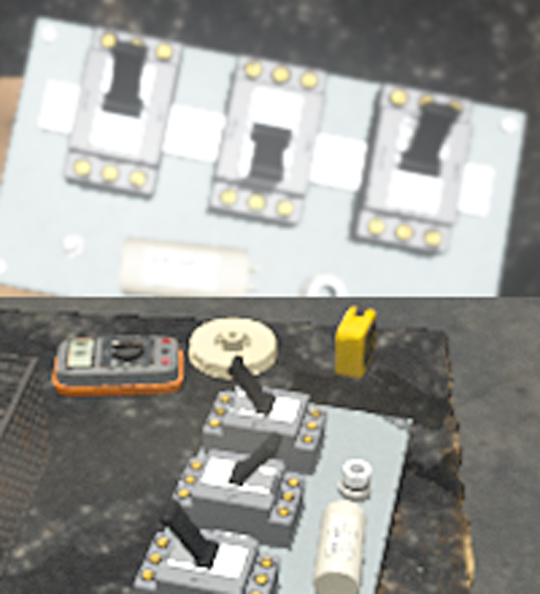

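The right lever (432,135 in the top view) is now fully on, parallel to the left one. The middle lever is still off and the arm is clear.

```bash
python3 -c "
from workcell import ctrl
print(ctrl.close_job())"
```

```text
the job is handed in; nothing more can be done
None
```

I reset the tripped breaker (the right-hand one): its lever went fully off to the stop, then fully on to the stop, and was let go. The other two levers are as they were, the arm is clear, and I handed the job in at about 8.5 s.

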